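# Swap the dish tray and the ink tray on a temple counter

## Robot

A 7-joint arm with a two-finger parallel gripper is mounted at the origin on the work surface. World frame = base frame: x ahead of the robot, y to its left, z up, the work surface at z = 0. Lengths are in m, angles in rad, forces in N, time in s.
With the tool pointing down it reaches from about 0.4 to 0.85 m from the base axis. Payload 6.9 kg.
Tool frame: the origin (TCP) lies between the finger pads; the fingertips stand 22 mm ahead of it and the grasp point (between the pads) lies 3 mm ahead of it; x points along the fingers, y is the direction in which the jaws open and shut, and the axes are right-handed (so a half turn about x gives the same grasp; the last joint's range is limited). The gripper opens to 85 mm and grips with 20 to 120 N. Pads are 22 mm wide; open, the fingers measure 114 mm over their backs; the gripper's body (76 mm by 85 mm) begins 54 mm behind the grasp point. The pads swing forward as they close: fully open they stand 13 mm farther back than shut.
Start: joints at [-1.028, 0.507, -0.238, 1.5, 0.126, 1.149, -0.155], TCP at [0.264, 0.566, 0.253] pointing down, gripper open.
Joint ranges: [-3.08, 3.08], [-0.24, 2.05], [-1.43, 1.35], [0, 2.5], [-1.52, 4.66], [0.17, 1.96], [-2.89, 2.89]. Speed limits (rad/s): [2.39, 2.39, 3.14, 3.14, 3.14, 3.14, 3.14].

## Interface

Orientations are given as a rotation vector (axis times angle).
In Python, from bench import manip, capture, spotter gives the robot as it stands.
- The arm moves only by the tool jog_arm, never from a script. Its argument "rows" is a list of rows, each a list of 2 entries, a list of its own where there are three numbers: the shift along the tool's x, y, z in mm, then the turn about the tool's x in degrees. A call has 1 to 8 rows; each row shifts and turns the commanded pose from where the row before left it, along the tool's axes as they then stand; what a row does not reach is not made up. A row lasts 1/10 s, in which the tool goes at most 50 mm and 8.59 degrees, less where a joint would pass 70% of its speed; a pose out of reach is approached as far as the arm can. A call is refused whole if a number of a shift passes 50 or a number of a turn 8.59, either way. A call with a gripper value outside its range is refused whole. "claw" is the finger opening in mm, from 0 to 85.4, set as the call begins (left out, the last holds). The fingers move at their own pace and stop on an object; "force" is the grip in N (left out, the last holds). Time passes only in rows, so rows that do not move let the fingers close. It gives the time, the measured TCP pose, the force and the opening at its end, in the units of the state.
- manip.get_obs(): the state, without advancing time (a new reading comes with each control period).
- capture(name): name is "side" or "top" or "wrist"; returns a dict with "pixels" (400x640x3 uint8, blue, green, red), "fovy" (degrees; the focal length in pixels is half the picture's height over the tangent of half this angle, whatever the lens; pixels are square), "cx", "cy" (the principal point, pixels), "D" ([k1, k2, p1, p2, k3] as OpenCV has them; the pictures are not rectified), "extrinsics" (4x4, takes a point from world to camera coordinates); the wrist camera has in their place "hand_eye" (4x4, takes a point from camera to tool coordinates, whose origin is the TCP and whose axes are the tool frame's). Camera axes: x right, y down, z forward; pixel columns grow to the right and rows downward; lengths in m; the calibration is good to about 2 mm. A picture is of the moment at which its call begins: read the wrist's pose just before it. There is no depth.
- manip.finish_job(): hands the job in, once; it reports no verdict.
Trained networks look in a picture, given as the dict that the camera call returned (one of the last four; its "shot" number tells which), for a name from the list of things; names that differ only in an ending like _2 or _b are one class to them, and where a whole thing is asked for, a point or a joint stands for the part that bears it (a point fixed in the world has none). Each returns a list of dicts, best first, with "p" (0 to 1); they miss things now and then, are a little off and sometimes report something else, mostly with a low value. They report only what shows in the picture. A call takes as long as a camera call. They do not tell look-alikes from the thing itself.
- spotter.regions_of(picture, query): "region" (400x640 bool, what is visible of it) and "rect" ([centre column, centre row, width, height] in pixels, round what is visible of it).
The state is a dict: "time": time; "joint_pos": joint angles; "dq": joint speeds; "tau": joint torques, N m; "eef_pos": TCP position; "tcp_rot": TCP orientation; "wrist_force": force on the tool from outside, world axes, zero at the start; "wrist_torque": the same for the moment, N m; "grip_width": finger opening in m.
Only numpy, scipy, OpenCV 4.12 (cv2) and the standard library are available. Lean on these libraries where they do the work, as an engineer would, in place of code of your own. Each camera call takes 0.05 s, during which the arm holds its last target.

## Task

The round tray with the stack of clay dishes and the square tray with the ink jar stand the wrong way round on the counter. Swap them: slide each tray along the counter, without lifting it, until it is centred on the grey felt mat where the other one stands now, with the dishes still stacked and the ink jar still upright in their trays. Leave the pen pot, the tape dispenser and the glass bowl where they are.

Things in the scene. Friction and masses are not known exactly. Their poses are not given: they have to be found in the camera images.
- round_c (a point): Centre of the round wooden tray, half-way up (15 mm above the counter when it stands flat). A shallow open tray: outer diameter 154 mm at the foot, 160 mm at the rim, 30 mm high, upright wall 8 mm thick (inner radius 69 to 72 mm), floor 8 mm thick, so the inside is 22 mm deep. Loose, about 0.30 kg (0.24 to 0.39) plus three dishes of 45 g; it slides on the counter with a few newtons when its wall is pushed from outside or hooked from inside. z is up
- square_c (a point): Centre of the square wooden tray, half-way up (15 mm above the counter when it stands flat). A shallow open tray 130 x 130 mm outside (sides along its x and y), 30 mm high, walls 8 mm thick (inside 114 x 114 mm), floor 8 mm thick, inside 22 mm deep. Loose, about 0.30 kg (0.24 to 0.39) plus the ink jar of 140 g; it slides in the same way. z is up
- mat_r: Felt mat on which the round tray starts and on which the square tray must finish: a flat grey square 210 x 210 mm, stuck to the counter, about 1 mm thin and no obstacle to sliding. Origin at its centre on the counter; x and y along its sides. It lies to the left or to the right of the robot's centre line
- mat_s: The other felt mat, the same in every way, on which the square tray starts and on which the round tray must finish. Origin at its centre on the counter; x and y along its sides
- dish0_c (a point): Centre, half-way up, of the lowest of three pale unglazed clay dishes nested in a loose stack near the middle (within 6 mm) of the round tray. Each dish: foot 36 mm, rim 64 mm in diameter, 14 mm high; the stack is 26 mm high from the tray floor, its top 34 mm above the counter. Between the stack and the tray wall is a ring-shaped gap about 37 mm wide at the level of the dish rims. z is up
- dish1_c (a point): Centre, half-way up, of the middle dish of the stack, nested 6 mm above the lowest. z is up
- dish2_c (a point): Centre, half-way up, of the top dish of the stack, nested 6 mm above the middle one. z is up
- jar_c (a point): Centre, half-way up, of the closed ink jar of dark glass that stands loose near the middle (within 5 mm) of the square tray: 46 mm in diameter, 51 mm high with its black cap, 140 g; its top is 59 mm above the counter. About 34 mm is free between the jar and each wall of the tray. z is up
- pen_pot_c (a point): Bystander: centre, half-way up, of a white pen pot, 72 mm in diameter, 95 mm high, with pens up to 155 mm high; it stands on the far side of the counter, left
- dispenser_c (a point): Bystander: centre, 35 mm above the counter, of a grey tape dispenser 60 mm (x) by 150 mm (y), 85 mm high; it stands on the far side of the counter, right
- glass_bowl_c (a point): Bystander: centre, half-way up, of a small glass bowl, 86 mm in diameter, 44 mm high, at the right
Mind the look-alikes: they are no part of the job. What is shaped like the part that bears round_c but black or purple is not meant. Leave any blue or green look-alike of the part that bears square_c alone.

How it is judged:
By the outcome, as a careful person would: the job done as asked, in the order asked, and still so for the second after the job is handed in, with the robot touching nothing.
It also fails if it takes over 72 s, if anything falls off the work surface, if the arm or the gripper's body presses on something with over 40 N, if the wrist force passes 120 N, or if a joint passes its speed limit or range.

## Working session

There is one attempt and no reset: what is moved stays moved. The work goes in short steps, Python scripts to look and compute and a tool call to move; the robot and the scene stay as the last step left them, time stands still between calls to the robot, and variables do not carry over. Pictures are saved under pics/ and viewed, and the job is handed in when it is done.

Besides the shell and the picture viewer there is one more tool, called as name([rows], argument=value, ...), one row to a line, values as JSON. jog_arm: Moves the arm, as the interface text tells. Its arguments: {"type":"object","properties":{"rows":{"type":"array","items":{"type":"array"}},"claw":{"type":"number"},"force":{"type":"number"}},"required":["rows"]}

```bash
ls; mkdir -p pics; python3 - <<'E'
from bench import manip,capture,spotter
import cv2
o=manip.get_obs();print({k:o[k] for k in ('time','eef_pos','tcp_rot','wrist_force','grip_width')})
for n in('top','side'):
    c=capture(n);cv2.imwrite(f'pics/{n}0.png',c['pixels']);print(n,c['fovy'],c['cx'],c['cy'],c['D'],c['extrinsics'])
    for q in ('round_c','square_c','mat_r','mat_s','jar_c','dish2_c','pen_pot_c','dispenser_c','glass_bowl_c'):
        print(q,[(round(r['p'],2),[round(float(v)) for v in r['rect']]) for r in spotter.regions_of(c,q)][:4])
E
```

```text
pics
{'time': 0.0, 'eef_pos': array([0.26426694, 0.56583772, 0.25242531]), 'tcp_rot': array([ 0.34114746,  1.54387406, -0.34398744]), 'wrist_force': array([-0.04192418, -0.19678703,  0.67517074]), 'grip_width': 0.08548103350846233}
top 45.895683092442624 320.9838188459562 198.9287968263474 [-0.06792014  0.          0.          0.          0.        ] [[-0.01653355 -0.99986136  0.00197296 -0.04532409]
 [-0.97556549  0.01569937 -0.21914724  0.50087322]
 [ 0.21908589 -0.00554803 -0.9756898   1.46967034]
 [ 0.          0.          0.          1.        ]]
round_c [(0.96, [253, 214, 52, 47]), (0.58, [180, 208, 46, 48]), (0.56, [148, 265, 51, 41])]
square_c [(0.82, [347, 209, 41, 42]), (0.79, [433, 250, 52, 60]), (0.78, [493, 200, 45, 45])]
mat_r [(0.98, [252, 215, 70, 66]), (0.75, [344, 211, 66, 64])]
mat_s [(0.98, [252, 215, 70, 66]), (0.75, [344, 211, 66, 64])]
jar_c [(0.46, [348, 209, 15, 14])]
dish2_c [(0.86, [251, 215, 17, 17])]
pen_pot_c [(0.93, [202, 142, 30, 28]), (0.66, [251, 215, 50, 51])]
dispenser_c [(0.87, [404, 147, 41, 25])]
glass_bowl_c [(0.84, [438, 189, 28, 24])]
side 47.2133903812114 318.4547317130593 197.41195030207953 [-0.1163986  0.         0.         0.         0.       ] [[ 0.69245068 -0.721452    0.00436806 -0.38766553]
 [-0.46527014 -0.45117781 -0.76155255  0.27528082]
 [ 0.55139438  0.52530525 -0.64808845  1.3204465 ]
 [ 0.          0.          0.          1.        ]]
round_c [(0.97, [262, 191, 49, 37]), (0.76, [186, 171, 21, 30])]
square_c [(0.89, [469, 311, 68, 57]), (0.67, [371, 303, 54, 46]), (0.56, [330, 231, 55, 40]), (0.51, [331, 234, 84, 59])]
mat_r [(0.96, [266, 193, 74, 48]), (0.71, [332, 234, 85, 63])]
mat_s [(0.96, [266, 193, 74, 48]), (0.71, [332, 234, 85, 63])]
jar_c [(0.47, [330, 227, 8, 16]), (0.41, [263, 187, 16, 10])]
dish2_c [(0.68, [264, 185, 15, 12])]
pen_pot_c [(0.61, [282, 133, 20, 34])]
dispenser_c []
glass_bowl_c [(0.86, [420, 266, 29, 24])]
```

View pics/top0.png

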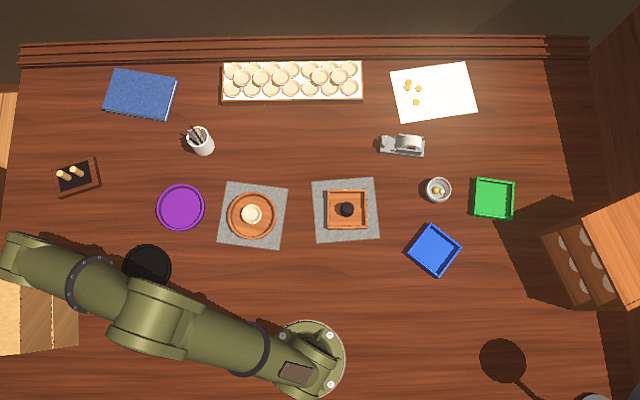

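View pics/side0.png

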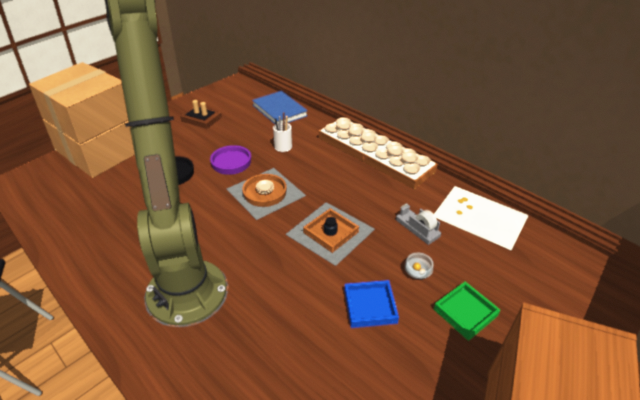

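The meant trays are the wooden (orange-brown) ones: round at top-view (252,215), not the purple (180,208) or black (148,265); square at (347,209), not the blue (433,250) or green (493,200). I'll enlarge that area and measure it.

```bash
cat > h.py <<'E'
import numpy as np,cv2
from bench import manip,capture,spotter
def K(c):
    f=200/np.tan(np.radians(c['fovy'])/2); return np.array([[f,0,c['cx']],[0,f,c['cy']],[0,0,1.]])
def plane(c,px,z):
    px=np.asarray(px,float).reshape(-1,1,2)
    n=cv2.undistortPoints(px,K(c),np.array(c['D'])).reshape(-1,2)
    E=np.array(c['extrinsics']);R,t=E[:3,:3],E[:3,3]
    d=np.c_[n,np.ones(len(n))]@R; o=-R.T@t
    s=(z-o[2])/d[:,2]
    return o[:2]+s[:,None]*d[:,:2]
def proj(c,P):
    E=np.array(c['extrinsics']);return cv2.projectPoints(np.asarray(P,float).reshape(-1,3),cv2.Rodrigues(E[:3,:3])[0],E[:3,3],K(c),np.array(c['D']))[0].reshape(-1,2)
def rectify(c,z,x0,x1,y0,y1,s=0.0005):
    # top-down ortho: rows = x decreasing, cols = y decreasing
    xs=np.arange(x1,x0,-s);ys=np.arange(y1,y0,-s)
    X,Y=np.meshgrid(xs,ys,indexing='ij')
    p=proj(c,np.stack([X,Y,np.full_like(X,z)],-1)).reshape(*X.shape,2).astype(np.float32)
    return cv2.remap(c['pixels'],p[...,0],p[...,1],cv2.INTER_CUBIC)
def rect_of(pts):
    r=cv2.minAreaRect((pts*1000).astype(np.float32));return r
E
python3 - <<'E'
from h import *
for n in('top','side'):
    c=capture(n)
    for q,z in(('mat_r',.001),('round_c',.03),('square_c',.03),('dish2_c',.034),('jar_c',.059),('glass_bowl_c',.044),('pen_pot_c',.1),('dispenser_c',.085)):
        for r in spotter.regions_of(c,q)[:3]:
            m=r['region'].astype(np.uint8)
            cs=max(cv2.findContours(m,cv2.RETR_EXTERNAL,cv2.CHAIN_APPROX_NONE)[0],key=cv2.contourArea)
            p=plane(c,cs.reshape(-1,2),z); rr=rect_of(p)
            print(n,q,round(r['p'],2),'c',np.round(rr[0]),'sz',np.round(rr[1]),'ang',round(rr[2],1),'bbox',np.round(p.min(0),3),np.round(p.max(0),3))
    im=rectify(c,0.03 ,.25,.62,-.3,.35,.001)
    cv2.imwrite(f'pics/rect_{n}.png',im)
E
```

```text
top mat_r 0.84 c [464. 176.] sz [210. 212.] ang 82.0 bbox [0.347 0.063] [0.576 0.291]
top mat_r 0.61 c [ 478. -130.] sz [216. 215.] ang 3.7 bbox [ 0.367 -0.241] [ 0.59  -0.018]
top round_c 0.86 c [487. 409.] sz [156. 156.] ang 2.1 bbox [0.409 0.33 ] [0.564 0.488]
top round_c 0.64 c [458. 171.] sz [161. 156.] ang 89.2 bbox [0.38  0.091] [0.537 0.251]
top round_c 0.57 c [306. 507.] sz [166. 114.] ang 75.6 bbox [0.236 0.43 ] [0.365 0.595]
top square_c 0.97 c [ 498. -623.] sz [139. 134.] ang 80.4 bbox [ 0.425 -0.701] [ 0.573 -0.546]
top square_c 0.94 c [ 471. -135.] sz [131. 133.] ang 89.1 bbox [ 0.405 -0.2  ] [ 0.539 -0.07 ]
top dish2_c 0.52 c [463. 175.] sz [63. 59.] ang 0.6 bbox [0.432 0.146] [0.495 0.205]
top jar_c 0.63 c [ 467. -133.] sz [39. 49.] ang 88.6 bbox [ 0.442 -0.153] [ 0.491 -0.114]
top glass_bowl_c 0.67 c [ 530. -437.] sz [90. 81.] ang 89.1 bbox [ 0.489 -0.482] [ 0.571 -0.392]
top pen_pot_c 0.75 c [691. 337.] sz [118.  73.] ang 44.1 bbox [0.641 0.286] [0.741 0.385]
top dispenser_c 0.82 c [ 670. -319.] sz [150.  77.] ang 81.8 bbox [ 0.624 -0.393] [ 0.707 -0.241]
side mat_r
[... 492 characters left out ...]
.1 bbox [ 0.231 -0.514] [ 0.422 -0.333]
side square_c 0.65 c [ 463. -147.] sz [148. 152.] ang 89.9 bbox [ 0.387 -0.221] [ 0.539 -0.073]
side dish2_c 0.45 c [461. 177.] sz [57. 59.] ang 44.1 bbox [0.431 0.144] [0.491 0.206]
side jar_c 0.66 c [ 453. -156.] sz [82. 41.] ang 43.3 bbox [ 0.416 -0.189] [ 0.488 -0.121]
side glass_bowl_c 0.63 c [ 522. -445.] sz [101.  83.] ang 33.4 bbox [ 0.472 -0.491] [ 0.572 -0.405]
side pen_pot_c 0.93 c [677. 312.] sz [264.  70.] ang 48.3 bbox [0.578 0.204] [0.773 0.407]
side dispenser_c 0.81 c [ 643. -363.] sz [174. 114.] ang 76.8 bbox [ 0.576 -0.442] [ 0.704 -0.278]
side dispenser_c 0.54 c [ 488. -465.] sz [86. 91.] ang 74.9 bbox [ 0.441 -0.506] [ 0.537 -0.423]
```

```bash
python3 -c "
import cv2
im=cv2.imread('pics/top0.png')[165:265,200:400];cv2.imwrite('pics/crop0.png',cv2.resize(im,None,fx=4,fy=4,interpolation=cv2.INTER_CUBIC))"
```

```text
(no output)
```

View pics/crop0.png

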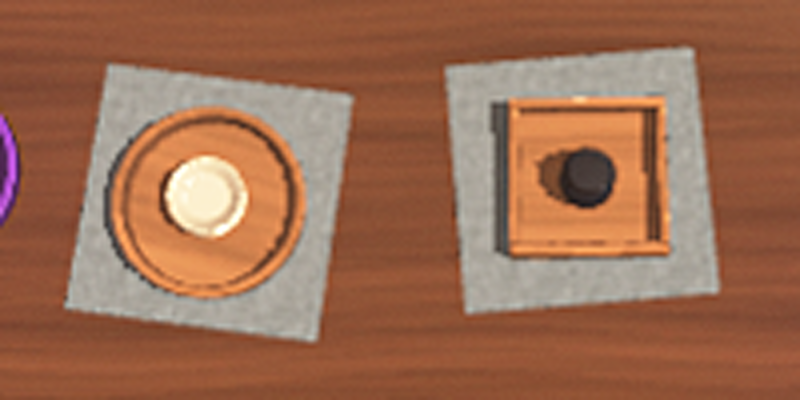

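View pics/rect_top.png

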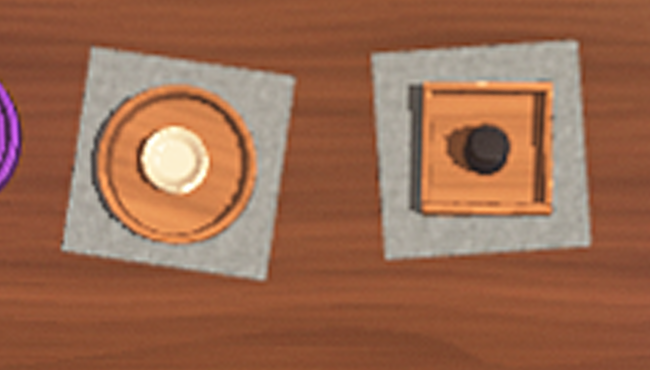

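```bash
cat >> h.py <<'E'
from scipy.spatial.transform import Rotation as Rn
def pose():
    o=manip.get_obs();return o,Rn.from_rotvec(o['tcp_rot']).as_matrix(),np.array(o['eef_pos'])
def plan(target,yaw_jaw=None,R=None,p=None):
    """world target TCP, jaw-axis angle in deg in world xy -> turn about tool x, and shift in tool axes (before turn)"""
    o,R0,p0=pose(); R=R0 if R is None else R; p=p0 if p is None else p
    d=R.T@(np.array(target)-p)*1000
    a=np.degrees(np.arctan2(R[1,1],R[0,1]))
    t=None
    if yaw_jaw is not None:
        t=-((yaw_jaw-a+90)%180-90)   # tool x is down -> turn sense negative
    print('t',o['time'],'pos',np.round(p,4),'jaw ang',round(a,2),'down',np.round(R[:,0],4),'shift mm',np.round(d,1),'turn deg',t,'F',np.round(o['wrist_force'],1),'w',round(o['grip_width']*1000,1),'q',np.round(o['joint_pos'],2))
    return d,t
E
python3 - <<'E'
from h import *
plan([.45,0.02,.30],0)
o,R,p=pose();print(np.round(R,4))
E
```

```text
t 1.9 pos [0.2644 0.5663 0.2533] jaw ang 64.97 down [-0. -0. -1.] shift mm [ -46.7 -416.5  399.3] turn deg 64.97287314332596 F [-0.2 -0.3 -0.7] w 85.4 q [-1.03  0.51 -0.24  1.5   0.13  1.15 -0.15]
[[-0.000e+00  4.230e-01  9.061e-01]
 [-0.000e+00  9.061e-01 -4.230e-01]
 [-1.000e+00 -1.000e-04 -0.000e+00]]
```

jog_arm([
  [[-5,-20,20],0],
  [[-5,-35,33],0],
  [[-5,-35,33],0],
  [[-5,-35,33],0],
  [[-5,-35,33],0],
  [[-5,-35,33],0],
  [[-5,-35,33],0],
  [[-5,-35,33],0],
])

```text
time: 2.7
eef_pos: [0.38, 0.2181, 0.2938]
tcp_rot: [0.343, 1.543, -0.342]
wrist_force: [1.1, 0.0, 0.1]
grip_width: 0.0856
```

jog_arm([
  [[-5,-35,33],0],
  [[0,-35,33],0],
  [[0,-35,33],0],
  [[0,-30,30],0],
  [[0,-20,20],0],
  [[0,0,0],8.5],
  [[0,0,0],8.5],
  [[0,0,0],8.5],
])

```text
time: 3.5
eef_pos: [0.4492, 0.0162, 0.2984]
tcp_rot: [0.694, 1.457, -0.694]
wrist_force: [-0.5, 0.5, -0.0]
grip_width: 0.0856
```

jog_arm([
  [[0,0,0],8.5],
  [[0,0,0],8.5],
  [[0,0,0],8.5],
  [[0,0,0],8.5],
  [[0,0,0],5.5],
  [[0,0,0],0],
  [[0,0,0],0],
])

```text
time: 4.2
eef_pos: [0.4492, 0.0166, 0.2984]
tcp_rot: [1.207, 1.21, -1.207]
wrist_force: [-0.2, -1.1, 0.5]
grip_width: 0.0859
```

```bash
python3 - <<'E'
from h import *
plan([.45,0.02,.30],0)
c=capture('wrist');cv2.imwrite('pics/w1.png',c['pixels']);print(c['fovy'],c['cx'],c['cy'],c['D'],np.round(c['hand_eye'],4))
E
```

```text
t 4.2 pos [0.4492 0.0166 0.2984] jaw ang 0.15 down [ 1.e-04  0.e+00 -1.e+00] shift mm [-1.6  0.9 -3.4] turn deg 0.15497420893402136 F [-0.2 -1.1  0.5] w 85.9 q [-0.24  0.19  0.19  1.86 -0.04  1.09 -0.04]
63.297513928420614 319.6743741631177 199.08214400564853 [-0.03476514  0.          0.          0.          0.        ] [[ 9.000e-04 -2.965e-01  9.550e-01 -1.211e-01]
 [ 1.000e+00  9.000e-04 -7.000e-04 -6.000e-04]
 [-6.000e-04  9.550e-01  2.965e-01 -7.620e-02]
 [ 0.000e+00  0.000e+00  0.000e+00  1.000e+00]]
```

View pics/w1.png

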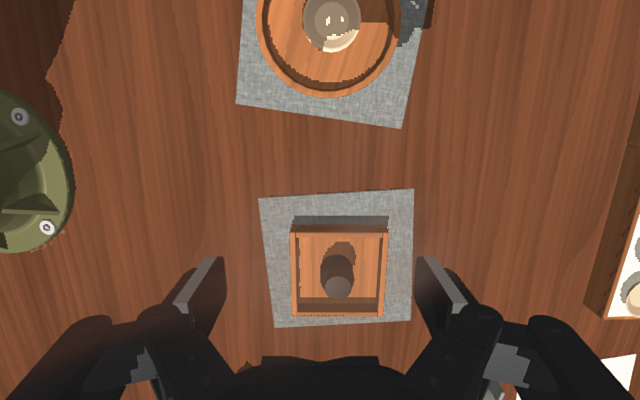

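The wrist view shows the square wooden tray near (338,272), jar upright, mat S around it, and the lower part of round tray near (330,20).

```bash
cat >> h.py <<'E'
def wrist():
    o,R,p=pose();c=capture('wrist');T=np.eye(4);T[:3,:3]=R;T[:3,3]=p
    c['extrinsics']=np.linalg.inv(T@np.array(c['hand_eye']));return c
def grid(im,x1,y1,s,step=.05,scale=1):
    im=im.copy();h,w=im.shape[:2]
    for k in range(-20,40):
        r=int((x1-k*step)/s);q=int((y1-k*step)/s)
        if 0<=r<h:cv2.line(im,(0,r),(w,r),(255,255,0),1);cv2.putText(im,f'{k*step:.2f}',(2,r-2),0,.4,(255,255,255),1)
        if 0<=q<w:cv2.line(im,(q,0),(q,h),(255,255,0),1);cv2.putText(im,f'{k*step:.2f}',(q+2,10),0,.4,(255,255,255),1)
    return im
E
python3 - <<'E'
from h import *
w=wrist();t=capture('top')
s=.001;x0,x1,y0,y1=.33,.62,-.27,.32
for n,c in(('w',w),('t',t)):
  for z in (.03,0):
    im=rectify(c,z,x0,x1,y0,y1,s);cv2.imwrite(f'pics/r1_{n}_{int(z*1000)}.png',grid(im,x1,y1,s))
  hsv=cv2.cvtColor(c['pixels'],cv2.COLOR_BGR2HSV)
  g=((hsv[...,1]<45)&(hsv[...,2]>70)).astype(np.uint8)
  cs=[k for k in cv2.findContours(g,cv2.RETR_EXTERNAL,cv2.CHAIN_APPROX_NONE)[0] if cv2.contourArea(k)>1500]
  for k in cs:
    r=rect_of(plane(c,k.reshape(-1,2),.001)); print(n,'grey',np.round(r[0],1),np.round(r[1],1),round(r[2],1))
E
```

```text
w grey [ 758.6 -334.9] [ 76.9 122.9] 9.8
w grey [ 476.5 -133. ] [210.4 211.1] 3.9
w grey [457.5 145. ] [147.5 210.4] 81.8
t grey [ 476.8 -131.9] [209.1 209. ] 3.8
t grey [ 898.7 -459.1] [201.  279.8] 8.6
```

View pics/r1_w_30.png

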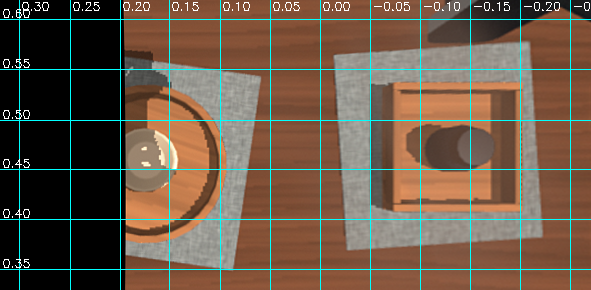

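View pics/r1_t_30.png

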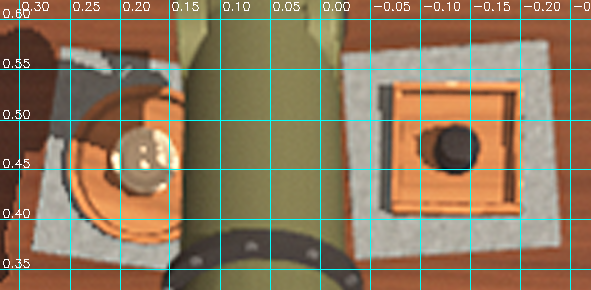

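View pics/r1_w_0.png

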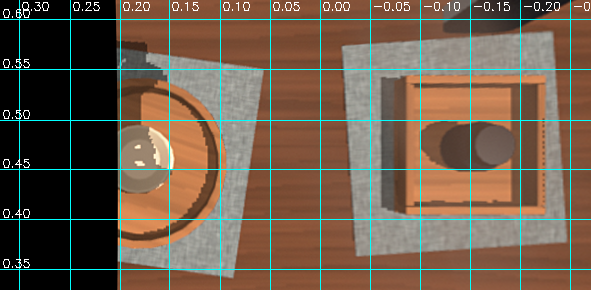

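jog_arm([
  [[0,10,20],0],
  [[0,20,35],0],
  [[20,20,35],0],
  [[30,20,35],0],
  [[40,13,28],0],
  [[40,0,0],0],
  [[30,0,0],0],
  [[20,0,0],0],
], claw=30, force=20)

```text
time: 5.15
eef_pos: [0.5308, -0.1362, 0.1163]
tcp_rot: [1.208, 1.212, -1.211]
wrist_force: [-0.6, 0.0, 0.3]
grip_width: 0.0298
```

```bash
python3 - <<'E'
from h import *
plan([.532,-0.136,.042],0)
c=wrist();cv2.imwrite('pics/w2.png',c['pixels'])
c=capture('side');cv2.imwrite('pics/s2.png',cv2.resize(c['pixels'][130:330,200:520],None,fx=2.5,fy=2.5))
E
```

```text
t 5.15 pos [ 0.5308 -0.1362  0.1163] jaw ang 0.0 down [-3.1e-03  7.0e-04 -1.0e+00] shift mm [74.3  1.4 -0.1] turn deg 0.004907085245108078 F [-0.6  0.   0.3] w 29.8 q [ 0.07  0.55  0.21  1.88 -0.16  0.73  0.37]
```

View pics/w2.png

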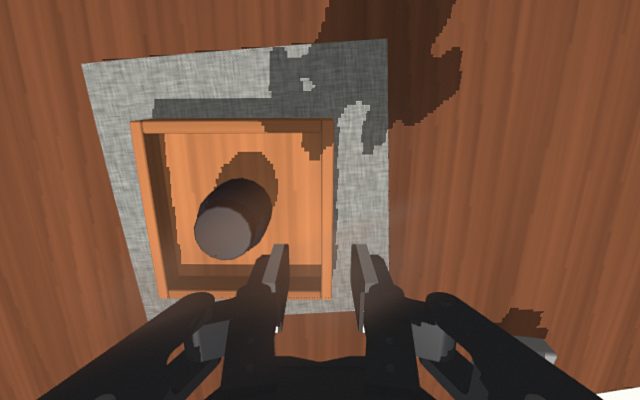

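View pics/s2.png

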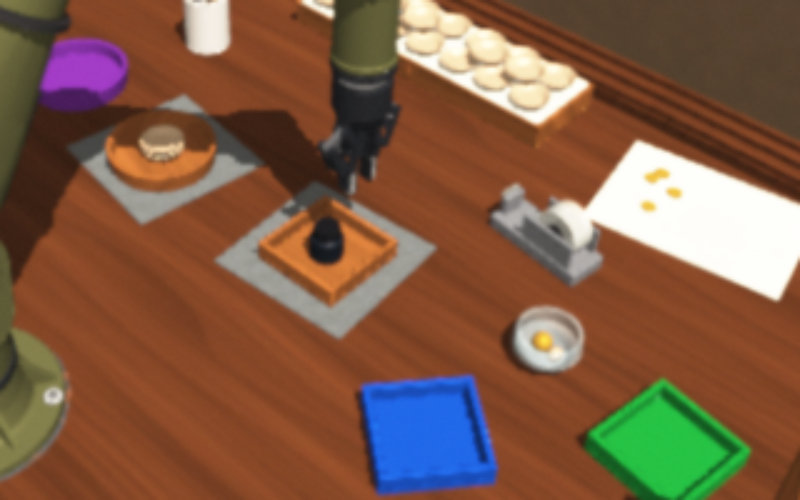

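```bash
python3 - <<'E'
from h import *
c=wrist()
print(np.round(plane(c,[(333,119),(332,297),(322,133),(131,122),(160,297)],.03),4))
print(proj(c,[[.532,-.136,.03],[.532,-.136,.012]]))
E
```

```text
[[ 0.5372 -0.0715]
 [ 0.5382 -0.1995]
 [ 0.5304 -0.0801]
 [ 0.4094 -0.073 ]
 [ 0.4093 -0.2009]]
[[324.09310292 216.3667773 ]
 [323.93057872 207.86346645]]
```

jog_arm([
  [[20,2,0],0],
  [[20,0,0],0],
  [[15,0,0],0],
  [[10,0,0],0],
  [[7,0,0],0],
  [[2,0,0],0],
  [[0,0,0],0],
])

```text
time: 6.0
eef_pos: [0.5342, -0.1362, 0.0453]
tcp_rot: [1.21, 1.208, -1.209]
wrist_force: [-0.1, 0.3, -0.3]
grip_width: 0.0298
```

```bash
python3 - <<'E'
from h import *
plan([.533,-0.136,.036],0)
c=wrist();cv2.imwrite('pics/w3.png',c['pixels'])
c=capture('side');cv2.imwrite('pics/s3.png',cv2.resize(c['pixels'][180:280,280:400],None,fx=5,fy=5,interpolation=2))
E
```

```text
t 6.0 pos [ 0.5342 -0.1362  0.0453] jaw ang -0.02 down [ 7.e-04 -1.e-04 -1.e+00] shift mm [ 9.3 -1.2 -0.2] turn deg -0.023898813688290943 F [-0.1  0.3 -0.3] w 29.8 q [ 0.09  0.65  0.17  1.94 -0.2   0.57  0.4 ]
```

View pics/w3.png

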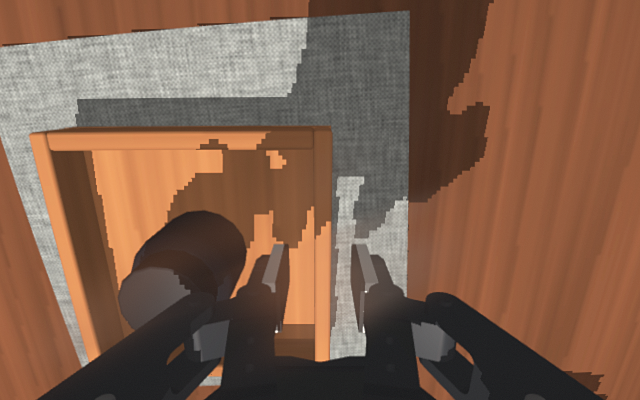

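View pics/s3.png

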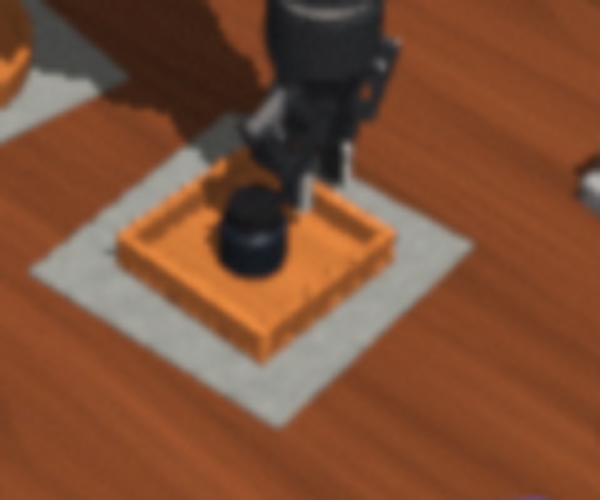

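jog_arm([
  [[5,0,0],0],
  [[4,0,0],0],
  [[0,0,0],0],
])

```text
time: 6.4
eef_pos: [0.5335, -0.1359, 0.0353]
tcp_rot: [1.209, 1.21, -1.21]
wrist_force: [1.0, 0.0, 0.2]
grip_width: 0.0296
```

jog_arm([
  [[0,0,0],0],
  [[0,0,0],0],
  [[0,0,0],0],
  [[0,0,0],0],
], claw=4, force=20)

```text
time: 6.8
eef_pos: [0.534, -0.1361, 0.0359]
tcp_rot: [1.21, 1.209, -1.209]
wrist_force: [0.4, -0.4, -0.7]
grip_width: 0.0075
```

```bash
python3 - <<'E'
from h import *
plan([.533,-0.136,.036],0)
c=wrist();cv2.imwrite('pics/w4.png',c['pixels'])
E
```

```text
t 6.8 pos [ 0.534  -0.1361  0.0359] jaw ang -0.03 down [ 4.e-04 -1.e-04 -1.e+00] shift mm [-0.1 -1.  -0.1] turn deg -0.025285235165824815 F [ 0.4 -0.4 -0.7] w 7.5 q [ 0.1   0.67  0.17  1.94 -0.2   0.55  0.4 ]
```

View pics/w4.png

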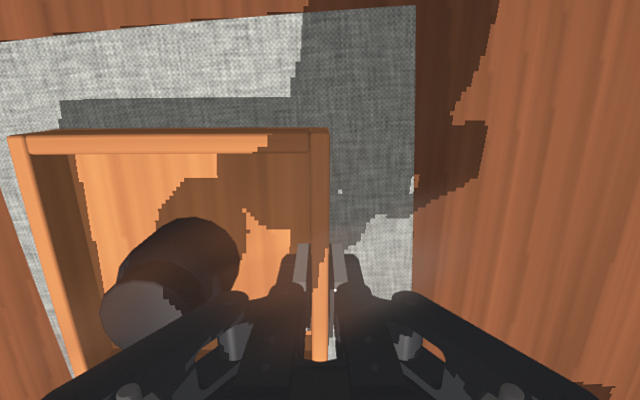

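jog_arm([
  [[0,3,0],0],
  [[0,6,0],0],
  [[0,9,0],0],
  [[0,11,0],0],
  [[0,12,0],0],
  [[0,12,0],0],
  [[0,12,0],0],
  [[0,12,0],0],
])

```text
time: 7.65
eef_pos: [0.6093, -0.1363, 0.0359]
tcp_rot: [1.208, 1.212, -1.213]
wrist_force: [-5.6, -0.1, 5.3]
grip_width: 0.0073
```

```bash
python3 - <<'E'
from h import *
plan([.533,-0.136,.036],0)
c=wrist();cv2.imwrite('pics/w5.png',c['pixels'])
c=capture('side');cv2.imwrite('pics/s5.png',cv2.resize(c['pixels'][150:280,280:440],None,fx=4,fy=4,interpolation=2))
E
```

```text
t 7.65 pos [ 0.6093 -0.1363  0.0359] jaw ang -0.06 down [-3.8e-03  4.0e-04 -1.0e+00] shift mm [  0.2 -76.3  -0.2] turn deg -0.06459075631339317 F [-5.6 -0.1  5.3] w 7.3 q [ 0.07  0.75  0.18  1.74 -0.2   0.68  0.36]
```

View pics/s5.png

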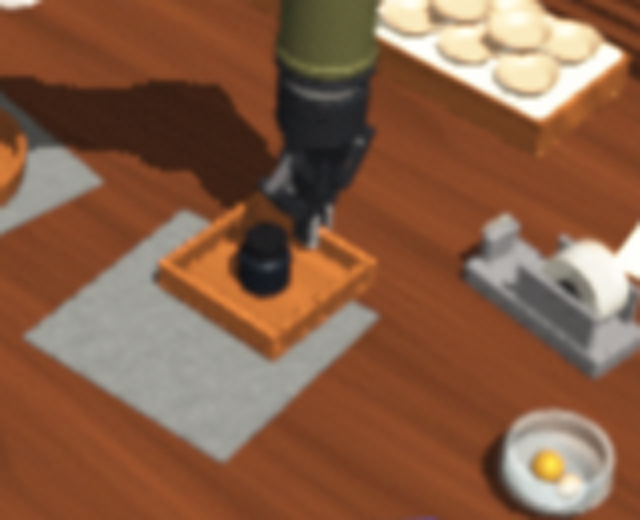

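jog_arm([
  [[0,12,0],0],
  [[0,12,0],0],
  [[0,12,0],0],
  [[0,11,-3],0],
  [[0,9,-7],0],
  [[0,8,-10],0],
  [[0,6,-11],0],
  [[0,5,-12],0],
])

```text
time: 8.55
eef_pos: [0.6865, -0.0924, 0.036]
tcp_rot: [1.209, 1.208, -1.209]
wrist_force: [-1.1, -3.5, 3.4]
grip_width: 0.0073
```

jog_arm([
  [[0,5,-12],0],
  [[0,5,-12],0],
  [[0,5,-12],0],
  [[0,5,-12],0],
  [[0,5,-12],0],
  [[0,5,-12],0],
  [[0,4,-12],0],
  [[0,3,-12],0],
])

```text
time: 9.35
eef_pos: [0.7235, 0.0036, 0.036]
tcp_rot: [1.21, 1.208, -1.209]
wrist_force: [-0.8, -4.5, 4.8]
grip_width: 0.0072
```

jog_arm([
  [[0,0,-12],0],
  [[0,0,-12],0],
  [[0,0,-10],0],
  [[0,0,-7],0],
  [[0,0,-4],0],
  [[0,0,-2],0],
  [[0,0,0],0],
  [[0,0,0],0],
])

```text
time: 10.15
eef_pos: [0.723, 0.0511, 0.036]
tcp_rot: [1.21, 1.21, -1.209]
wrist_force: [-1.1, -3.2, 5.3]
grip_width: 0.0074
```

```bash
python3 - <<'E'
from h import *
plan([.533,-0.136,.036],0)
c=capture('side');cv2.imwrite('pics/s6.png',cv2.resize(c['pixels'][100:300,200:440],None,fx=3,fy=3,interpolation=2))
c=capture('top');cv2.imwrite('pics/t6.png',c['pixels'])
E
```

```text
t 10.15 pos [0.723  0.0511 0.036 ] jaw ang 0.0 down [ 3.e-04  9.e-04 -1.e+00] shift mm [  -0.2 -190.   187.1] turn deg 0.003935981137374256 F [-1.1 -3.2  5.3] w 7.4 q [-0.22  0.87  0.22  1.43 -0.22  0.87  0.07]
```

View pics/s6.png

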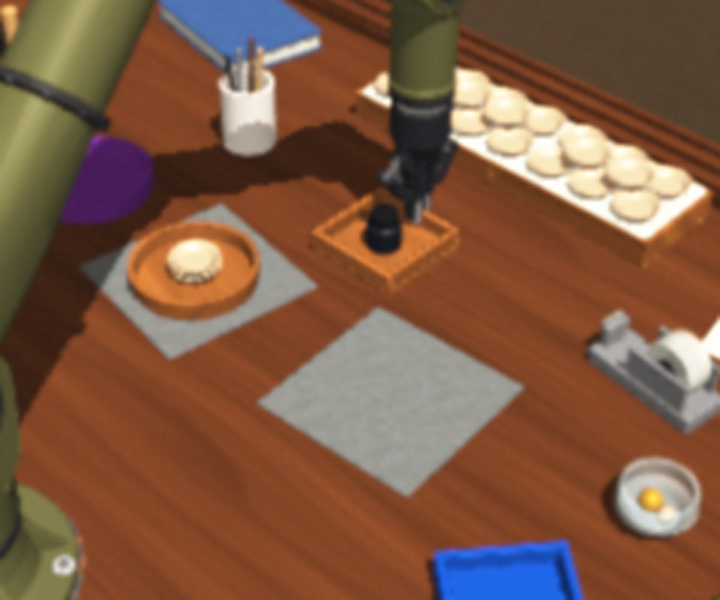

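View pics/t6.png

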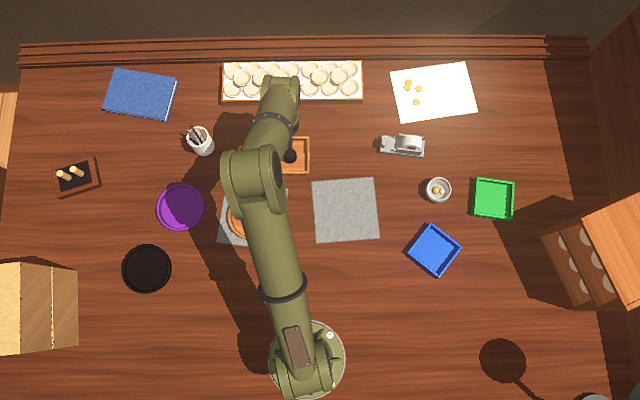

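jog_arm([
  [[0,0,0],0],
  [[0,0,0],0],
  [[-10,0,0],0],
  [[-30,0,0],0],
  [[-45,0,0],0],
  [[-45,-10,-5],0],
  [[-30,-30,-10],0],
  [[-5,-45,-14],0],
], claw=30)

```text
time: 11.05
eef_pos: [0.6404, 0.0785, 0.2056]
tcp_rot: [1.216, 1.202, -1.204]
wrist_force: [0.2, 0.8, 0.2]
grip_width: 0.03
```

jog_arm([
  [[0,-45,-14],0],
  [[0,-45,-14],0],
  [[0,-45,-14],0],
  [[0,-40,-12],0],
  [[0,-23,-7],0],
  [[0,0,0],-8.5],
  [[0,0,0],-8.5],
  [[0,0,0],-8.5],
])

```text
time: 11.85
eef_pos: [0.4397, 0.1406, 0.2016]
tcp_rot: [0.871, 1.389, -0.87]
wrist_force: [0.0, 0.3, -0.5]
grip_width: 0.0301
```

jog_arm([
  [[0,0,0],-8.5],
  [[0,0,0],-8.5],
  [[0,0,0],-8.5],
  [[0,0,0],-8.5],
  [[0,0,0],-8.5],
  [[0,0,0],-8.5],
  [[0,0,0],-8.5],
  [[0,0,0],-8.5],
])

```text
time: 12.65
eef_pos: [0.4399, 0.1402, 0.2014]
tcp_rot: [-0.052, 1.57, 0.052]
wrist_force: [0.2, 0.8, -0.4]
grip_width: 0.0295
```

```bash
python3 - <<'E'
from h import *
plan([.462,0.098,.1],93.5)
c=wrist();cv2.imwrite('pics/w7.png',c['pixels'])
print(np.round(c['extrinsics'],4).tolist())
hsv=cv2.cvtColor(c['pixels'],cv2.COLOR_BGR2HSV)
g=((hsv[...,1]<45)&(hsv[...,2]>60)).astype(np.uint8)
for k in cv2.findContours(g,cv2.RETR_EXTERNAL,cv2.CHAIN_APPROX_NONE)[0]:
  if cv2.contourArea(k)>1500:
    r=rect_of(plane(c,k.reshape(-1,2),.001)); print('grey',np.round(r[0],1),np.round(r[1],1),round(r[2],1))
x0,x1,y0,y1,s=.33,.6,-.05,.32,.0006
cv2.imwrite('pics/r7.png',grid(rectify(c,.03,x0,x1,y0,y1,s),x1,y1,s))
t=capture('top');cv2.imwrite('pics/t7.png',t['pixels'])
E
```

```text
t 12.65 pos [0.4399 0.1402 0.2014] jaw ang 93.81 down [ 4.e-04  3.e-04 -1.e+00] shift mm [101.4 -43.6  19.2] turn deg 0.3139385671619124 F [ 0.2  0.8 -0.4] w 29.5 q [-0.27  0.31 -0.12  1.99  0.05  0.84  1.22]
[[-0.0671, 0.9977, -0.0001, -0.1109], [0.9532, 0.0642, 0.2956, -0.4508], [0.2949, 0.0197, -0.9553, 0.1981], [0.0, 0.0, 0.0, 1.0]]
grey [ 476.6 -130. ] [210.6 205. ] 3.9
grey [472.4 174.8] [210.7 230.9] 81.8
```

View pics/w7.png

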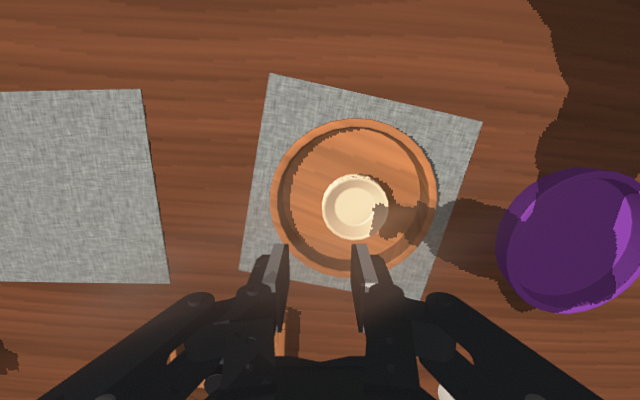

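View pics/r7.png

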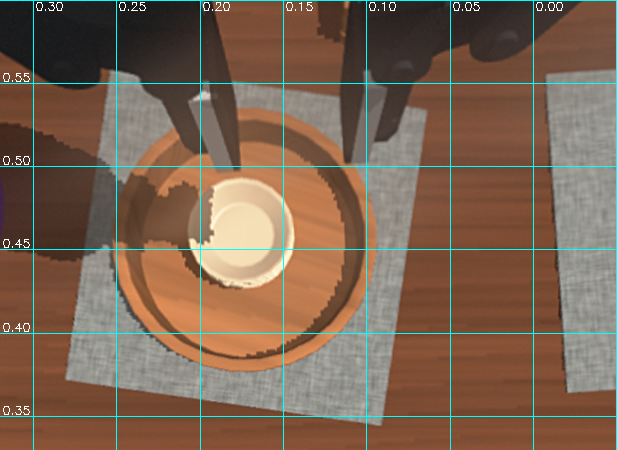

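View pics/t7.png

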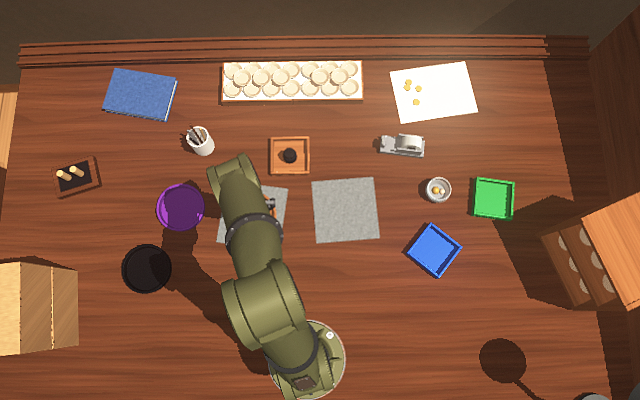

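```bash
python3 - <<'E'
from h import *
plan([.461,0.0987,.09],93.9)
E
```

```text
t 12.75 pos [0.4399 0.1401 0.2014] jaw ang 93.59 down [ 4.e-04  4.e-04 -1.e+00] shift mm [111.4 -42.7  18.4] turn deg -0.31255783549234195 F [ 0.1  0.1 -0. ] w 30.0 q [-0.27  0.31 -0.12  1.99  0.05  0.84  1.22]
```

jog_arm([
  [[10,-20,9],0],
  [[20,-23,9],0],
  [[30,0,0],0],
  [[30,0,0],0],
  [[20,0,0],0],
  [[0,0,0],0],
  [[0,0,0],0],
])

```text
time: 13.45
eef_pos: [0.4606, 0.0983, 0.0913]
tcp_rot: [-0.046, 1.571, 0.046]
wrist_force: [0.3, -0.9, 0.3]
grip_width: 0.0297
```

```bash
python3 - <<'E'
from h import *
plan([.461,0.0987,.040],93.9)
c=wrist();cv2.imwrite('pics/w8.png',c['pixels'])
q=[]
x0,x1,y0,y1,s=.33,.6,-.0,.3,.0006
cv2.imwrite('pics/r8.png',grid(rectify(c,.03,x0,x1,y0,y1,s),x1,y1,s))
E
```

```text
t 13.45 pos [0.4606 0.0983 0.0913] jaw ang 93.34 down [-3.e-04 -2.e-04 -1.e+00] shift mm [51.3  0.4  0.4] turn deg -0.5582102671535267 F [ 0.3 -0.9  0.3] w 29.7 q [-0.2   0.49 -0.08  2.1   0.08  0.55  1.29]
```

View pics/w8.png

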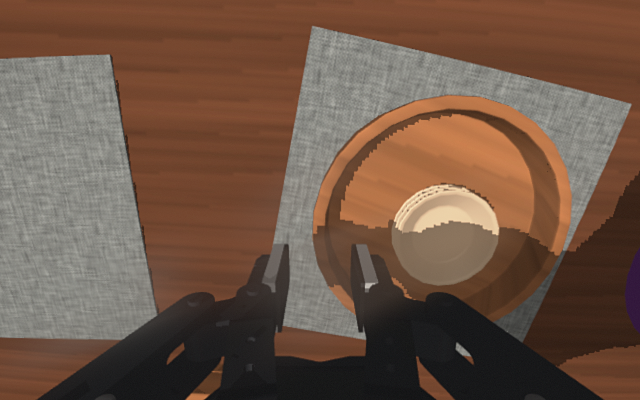

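View pics/r8.png

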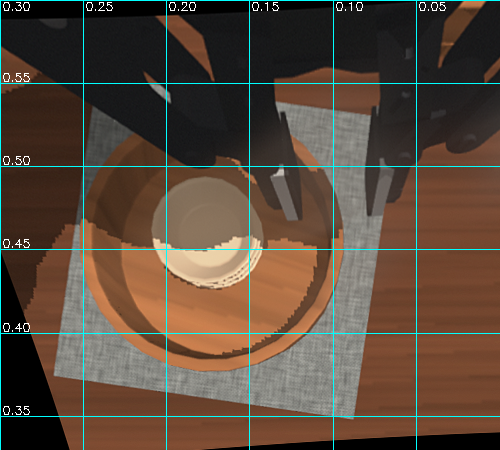

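jog_arm([
  [[20,0,0],0],
  [[15,0,0],0],
  [[10,0,0],0],
  [[6,0,0],0],
  [[0,0,0],0],
  [[0,0,0],0],
])

```text
time: 14.1
eef_pos: [0.4609, 0.0982, 0.0403]
tcp_rot: [-0.047, 1.57, 0.048]
wrist_force: [-0.5, 0.4, -0.5]
grip_width: 0.0302
```

jog_arm([
  [[0,0,0],0],
  [[0,0,0],0],
  [[0,0,0],0],
  [[0,0,0],0],
], claw=13, force=20)

```text
time: 14.5
eef_pos: [0.4606, 0.0981, 0.04]
tcp_rot: [-0.047, 1.57, 0.048]
wrist_force: [0.4, -0.1, 0.4]
grip_width: 0.0131
```

```bash
python3 - <<'E'
from h import *
plan([.461,0.0987,.040],93.9)
c=wrist();cv2.imwrite('pics/w9.png',c['pixels'])
c=capture('side');cv2.imwrite('pics/s9.png',cv2.resize(c['pixels'][130:270,200:380],None,fx=4,fy=4,interpolation=2))
E
```

```text
t 14.5 pos [0.4606 0.0981 0.04  ] jaw ang 93.47 down [ 2.e-04  0.e+00 -1.e+00] shift mm [0.  0.5 0.4] turn deg -0.434385397925368 F [ 0.4 -0.1  0.4] w 13.1 q [-0.22  0.58 -0.07  2.15  0.09  0.42  1.27]
```

View pics/w9.png

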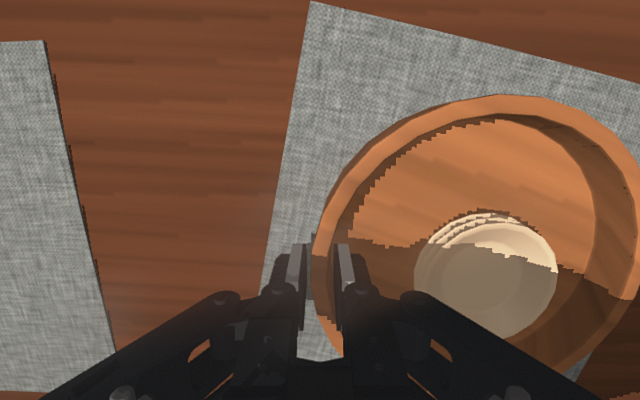

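View pics/s9.png

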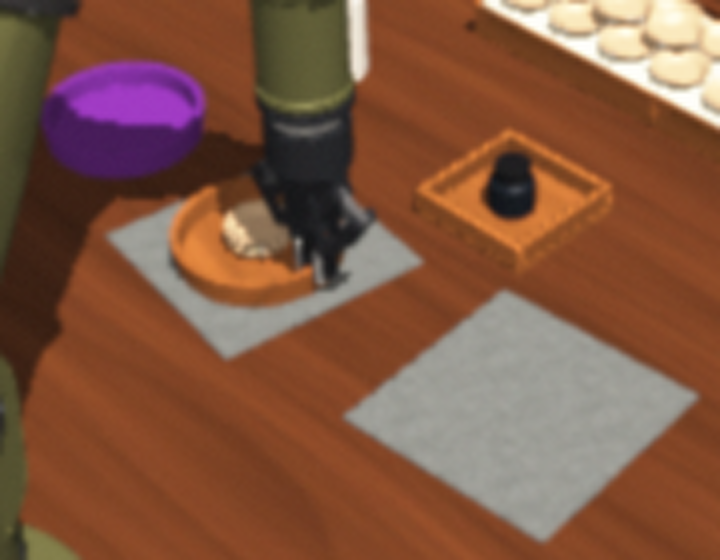

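jog_arm([
  [[0,-2,0],0],
  [[0,-3,0],0],
  [[0,-4,0],0],
  [[0,-6,0],0],
  [[0,-8,0],0],
  [[0,-9,0],0],
  [[0,-10,0],0],
  [[0,-10,0],0],
])

```text
time: 15.4
eef_pos: [0.4637, 0.0451, 0.0398]
tcp_rot: [-0.047, 1.57, 0.047]
wrist_force: [-0.3, 3.1, 1.0]
grip_width: 0.013
```

```bash
python3 - <<'E'
from h import *
plan([.461,0.0987,.040],93.9)
c=wrist();cv2.imwrite('pics/w10.png',c['pixels'])
c=capture('side');cv2.imwrite('pics/s10.png',cv2.resize(c['pixels'][130:270,200:380],None,fx=4,fy=4,interpolation=2))
E
```

```text
t 15.4 pos [0.4637 0.0451 0.0398] jaw ang 93.45 down [-1.e-04 -1.e-04 -1.e+00] shift mm [-0.2 53.6  0.5] turn deg -0.45206295958983844 F [-0.3  3.1  1. ] w 13.0 q [-0.09  0.58 -0.08  2.16  0.11  0.41  1.36]
```

View pics/w10.png

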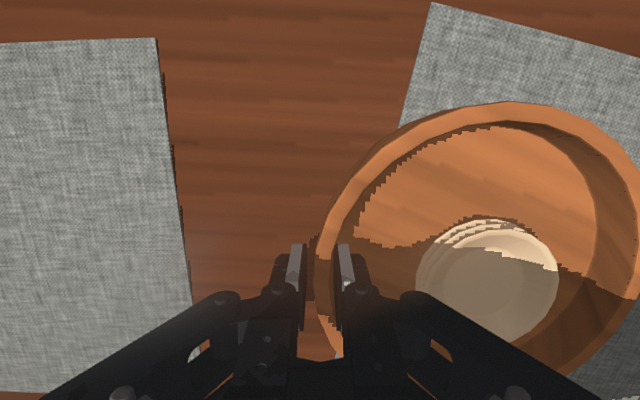

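View pics/s10.png

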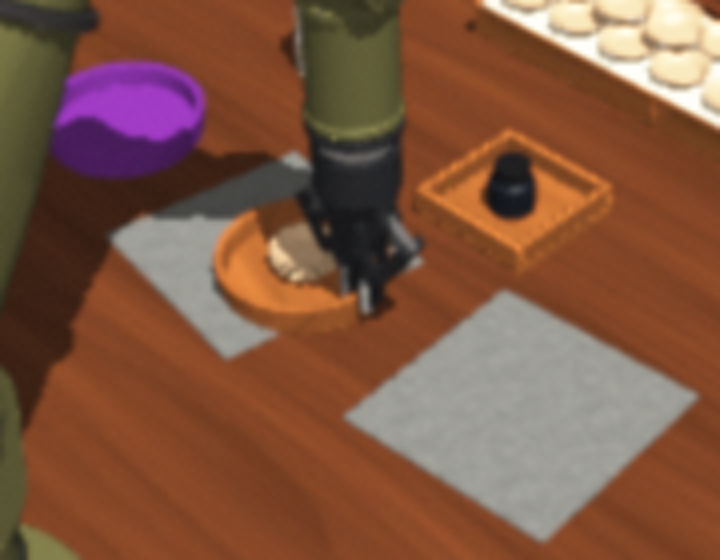

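jog_arm([
  [[0,-10,0],0],
  [[0,-10,0],0],
  [[0,-10,0],0],
  [[0,-10,0],0],
  [[0,-10,0],0],
  [[0,-10,0],0],
  [[0,-10,0],0],
  [[0,-10,0],0],
])

```text
time: 16.3
eef_pos: [0.4685, -0.0345, 0.0398]
tcp_rot: [-0.048, 1.571, 0.047]
wrist_force: [0.0, 2.8, -0.5]
grip_width: 0.0131
```

jog_arm([
  [[0,-10,0],0],
  [[0,-10,0],0],
  [[0,-10,0],0],
  [[0,-10,0],0],
  [[0,-10,0],0],
  [[0,-10,0],0],
  [[0,-10,0],0],
  [[0,-10,0],0],
])

```text
time: 17.1
eef_pos: [0.4734, -0.1143, 0.0398]
tcp_rot: [-0.048, 1.57, 0.048]
wrist_force: [-0.5, 2.6, -0.1]
grip_width: 0.0128
```

jog_arm([
  [[0,-10,0],0],
  [[0,-10,0],0],
  [[0,-10,0],0],
  [[0,-10,0],0],
  [[0,-10,0],0],
  [[0,-9,0],0],
  [[0,-8,0],0],
  [[0,-7,0],0],
])

```text
time: 17.9
eef_pos: [0.4779, -0.188, 0.0398]
tcp_rot: [-0.047, 1.57, 0.047]
wrist_force: [0.0, 2.0, 0.3]
grip_width: 0.0129
```

jog_arm([
  [[0,-6,0],0],
  [[0,-4,0],0],
  [[0,-3,0],0],
  [[0,-2,0],0],
  [[0,0,0],0],
  [[0,0,0],0],
])

```text
time: 18.5
eef_pos: [0.4788, -0.2026, 0.0399]
tcp_rot: [-0.048, 1.57, 0.047]
wrist_force: [0.1, -0.7, 0.3]
grip_width: 0.0133
```

```bash
python3 - <<'E'
from h import *
plan([.461,0.0987,.040],93.9)
c=wrist();cv2.imwrite('pics/w11.png',c['pixels'])
x0,x1,y0,y1,s=.33,.6,-.3,.05,.0006
cv2.imwrite('pics/r11.png',grid(rectify(c,.03,x0,x1,y0,y1,s),x1,y1,s))
c=capture('side');cv2.imwrite('pics/s11.png',cv2.resize(c['pixels'][130:290,250:430],None,fx=4,fy=3.7,interpolation=2))
E
```

```text
t 18.5 pos [ 0.4788 -0.2026  0.0399] jaw ang 93.46 down [ 1.e-04 -4.e-04 -1.e+00] shift mm [-3.000e-01  3.018e+02  4.000e-01] turn deg -0.4380299978406157 F [ 0.1 -0.7  0.3] w 13.3 q [ 0.46  0.63 -0.16  2.02  0.19  0.51  1.79]
```

View pics/w11.png

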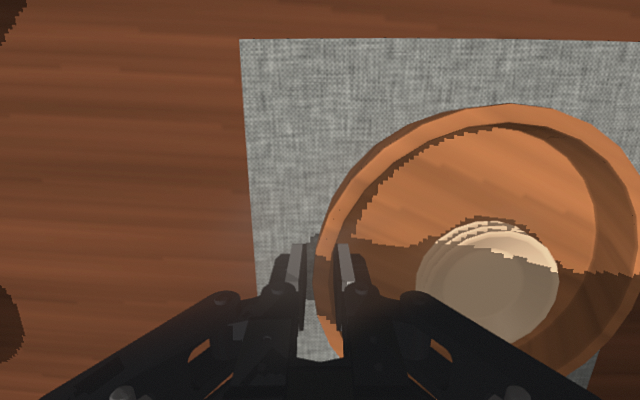

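View pics/r11.png

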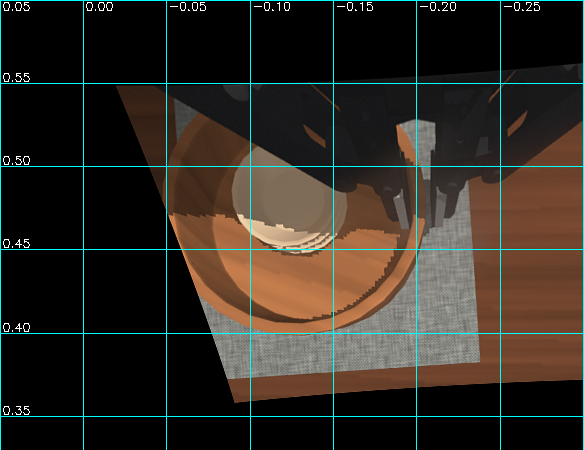

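View pics/s11.png

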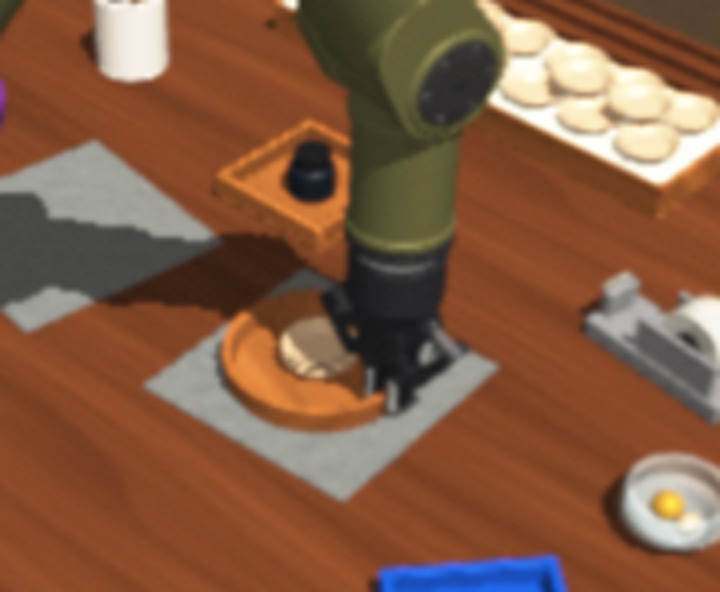

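jog_arm([
  [[0,-2,0],0],
  [[0,-2,0],0],
  [[0,-2,0],0],
  [[0,0,0],0],
  [[0,0,0],0],
  [[0,0.5,0],0],
])

```text
time: 19.2
eef_pos: [0.4792, -0.2083, 0.0399]
tcp_rot: [-0.048, 1.57, 0.047]
wrist_force: [-0.7, 0.0, 0.2]
grip_width: 0.013
```

jog_arm([
  [[0,0,0],0],
  [[0,0,0],0],
  [[-10,0,0],0],
  [[-30,0,0],0],
  [[-45,0,0],0],
  [[-45,0,0],0],
  [[-40,30,-20],0],
  [[-20,35,-30],0],
], claw=24)

```text
time: 20.0
eef_pos: [0.4288, -0.1486, 0.2305]
tcp_rot: [-0.048, 1.564, 0.045]
wrist_force: [0.5, 0.3, -0.2]
grip_width: 0.0243
```

```bash
python3 - <<'E'
from h import *
plan([.461,0.0987,.040],93.9)
c=wrist();cv2.imwrite('pics/w12.png',c['pixels'])
x0,x1,y0,y1,s=.33,.6,-.3,.05,.0006
cv2.imwrite('pics/r12.png',grid(rectify(c,.03,x0,x1,y0,y1,s),x1,y1,s))
hsv=cv2.cvtColor(c['pixels'],cv2.COLOR_BGR2HSV)
g=((hsv[...,1]<45)&(hsv[...,2]>60)).astype(np.uint8)
for k in cv2.findContours(g,cv2.RETR_EXTERNAL,cv2.CHAIN_APPROX_NONE)[0]:
  if cv2.contourArea(k)>1500:
    r=rect_of(plane(c,k.reshape(-1,2),.001)); print('grey',np.round(r[0],1),np.round(r[1],1),round(r[2],1))
t=capture('top');cv2.imwrite('pics/t12.png',cv2.resize(t['pixels'][100:280,180:460],None,fx=2.8,fy=2.8,interpolation=2))
E
```

```text
t 20.0 pos [ 0.4288 -0.1486  0.2305] jaw ang 93.37 down [ 0.0062 -0.0018 -1.    ] shift mm [190.2 245.4  45.5] turn deg -0.528058183600919 F [ 0.5  0.3 -0.2] w 24.3 q [ 0.47  0.27 -0.25  1.97  0.08  0.91  1.81]
grey [ 550.7 -471.3] [ 89.5 118. ] 33.1
grey [ 476.1 -132.9] [209.8 210.8] 3.7
grey [462. 176.] [210.8 210.3] 81.8
```

View pics/w12.png

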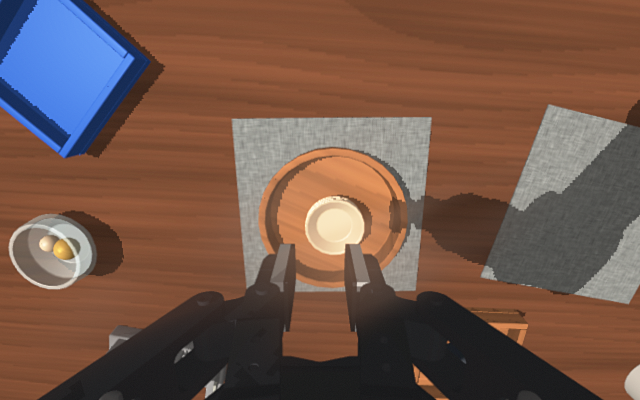

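View pics/r12.png

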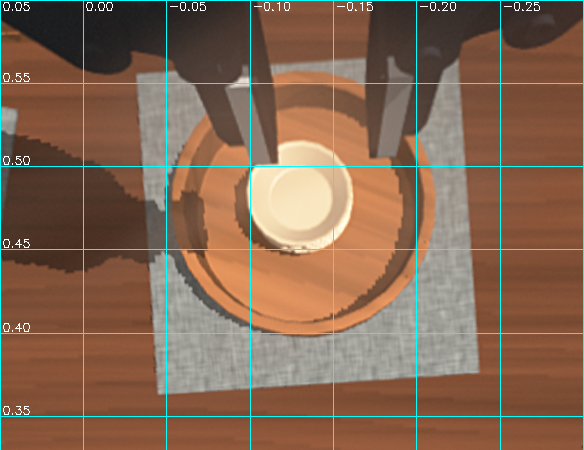

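View pics/t12.png

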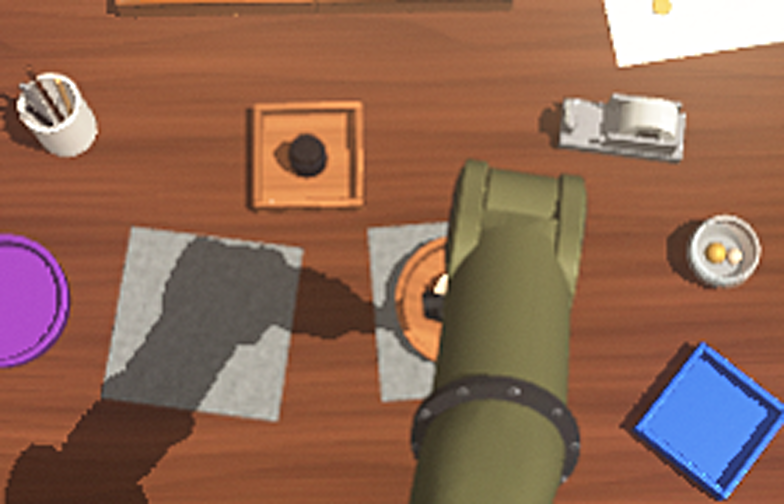

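jog_arm([
  [[0,0,0],8.5],
  [[0,0,0],8.5],
  [[0,0,0],8.5],
  [[0,0,0],8.5],
  [[0,0,0],8.5],
  [[0,0,0],8.5],
  [[0,0,0],8.5],
  [[0,0,0],8.5],
], claw=30)

```text
time: 20.9
eef_pos: [0.4269, -0.1482, 0.2274]
tcp_rot: [0.881, 1.385, -0.88]
wrist_force: [-0.2, -0.2, -0.9]
grip_width: 0.0303
```

jog_arm([
  [[0,0,0],8.5],
  [[0,0,0],8.5],
  [[0,0,0],8.5],
  [[0,30,-20],0],
  [[0,40,-28],0],
  [[0,40,-28],0],
  [[0,40,-28],0],
  [[0,40,-28],0],
])

```text
time: 21.7
eef_pos: [0.6184, -0.0151, 0.2275]
tcp_rot: [1.21, 1.209, -1.209]
wrist_force: [-0.0, -0.3, -0.3]
grip_width: 0.03
```

jog_arm([
  [[0,40,-28],0],
  [[0,40,-28],0],
  [[20,20,-10],0],
  [[40,0,0],0],
  [[40,0,0],0],
  [[0,0,0],0],
  [[0,0,0],0],
])

```text
time: 22.4
eef_pos: [0.717, 0.0495, 0.1274]
tcp_rot: [1.209, 1.21, -1.211]
wrist_force: [0.2, 0.5, -0.1]
grip_width: 0.0303
```

```bash
python3 - <<'E'
from h import *
plan([.723,0.051,.036],0)
c=wrist();cv2.imwrite('pics/w13.png',c['pixels'])
x0,x1,y0,y1,s=.55,.8,-.1,.2,.0006
cv2.imwrite('pics/r13.png',grid(rectify(c,.03,x0,x1,y0,y1,s),x1,y1,s))
E
```

```text
t 22.4 pos [0.717  0.0495 0.1274] jaw ang -0.04 down [-1.1e-03 -1.0e-04 -1.0e+00] shift mm [91.4  6.1 -1.5] turn deg -0.0401084696153049 F [ 0.2  0.5 -0.1] w 30.3 q [-0.13  0.75  0.04  1.38 -0.03  1.01 -0.08]
```

View pics/w13.png

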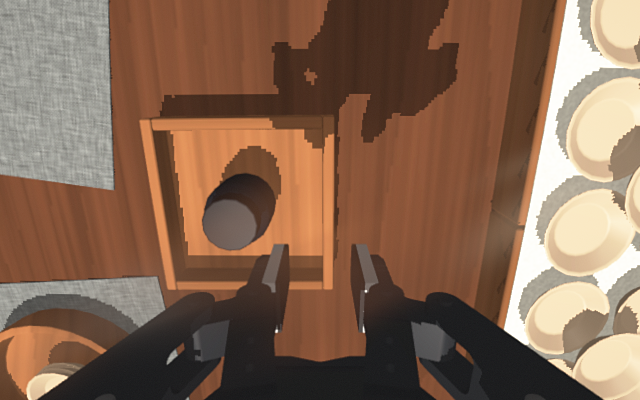

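View pics/r13.png

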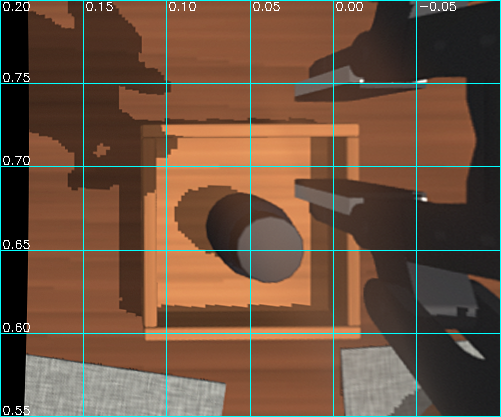

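jog_arm([
  [[20,5,0],0],
  [[25,0,0],0],
  [[20,0,0],0],
  [[13,0,0],0],
  [[7,0,0],0],
  [[3,0,0],0],
  [[0,0,0],0],
  [[0,0,0],0],
])

```text
time: 23.25
eef_pos: [0.7228, 0.0497, 0.04]
tcp_rot: [1.21, 1.208, -1.208]
wrist_force: [-0.1, 0.7, 0.1]
grip_width: 0.0302
```

jog_arm([
  [[0,0,0],0],
  [[0,0,0],0],
  [[0,0,0],0],
  [[0,0,0],0],
  [[0,0,0],0],
], claw=4, force=20)

```text
time: 23.75
eef_pos: [0.7226, 0.0497, 0.0397]
tcp_rot: [1.21, 1.208, -1.209]
wrist_force: [-0.1, -0.1, 5.2]
grip_width: 0.0075
```

jog_arm([
  [[0,-3,-2],0],
  [[0,-5,-3],0],
  [[0,-8,-5],0],
  [[0,-10,-6],0],
  [[0,-10,-6],0],
  [[0,-10,-6],0],
  [[0,-10,-6],0],
  [[0,-10,-6],0],
])

```text
time: 24.55
eef_pos: [0.6567, 0.0896, 0.0397]
tcp_rot: [1.211, 1.206, -1.208]
wrist_force: [3.4, -1.9, 5.3]
grip_width: 0.0073
```

jog_arm([
  [[0,-10,-6],0],
  [[0,-10,-6],0],
  [[0,-10,-7],0],
  [[0,-10,-7],0],
  [[0,-10,-7],0],
  [[0,-10,-6],0],
  [[0,-10,-6],0],
  [[0,-10,-6],0],
])

```text
time: 25.35
eef_pos: [0.5768, 0.1407, 0.0397]
tcp_rot: [1.211, 1.206, -1.208]
wrist_force: [5.1, -2.8, 6.4]
grip_width: 0.0073
```

jog_arm([
  [[0,-10,-7],0],
  [[0,-10,-7],0],
  [[0,-10,-6],0],
  [[0,-9,-6],0],
  [[0,-7,-5],0],
  [[0,-4,-3],0],
  [[0,-3,-1],0],
  [[0,0,0],0],
])

```text
time: 26.15
eef_pos: [0.5235, 0.1762, 0.0396]
tcp_rot: [1.211, 1.208, -1.207]
wrist_force: [2.6, -0.4, 7.2]
grip_width: 0.0076
```

```bash
python3 - <<'E'
from h import *
plan([.5235,0.176,.04],0)
c=wrist();cv2.imwrite('pics/w14.png',c['pixels'])
x0,x1,y0,y1,s=.33,.6,.0,.3,.0006
cv2.imwrite('pics/r14.png',grid(rectify(c,.03,x0,x1,y0,y1,s),x1,y1,s))
c=capture('side');cv2.imwrite('pics/s14.png',cv2.resize(c['pixels'][130:290,200:400],None,fx=4,fy=3.7,interpolation=2))
E
```

```text
t 26.15 pos [0.5235 0.1762 0.0396] jaw ang -0.01 down [ 2.2e-03  6.0e-04 -1.0e+00] shift mm [-0.4 -0.   0.2] turn deg -0.013800620597024249 F [ 2.6 -0.4  7.2] w 7.6 q [-0.41  0.66  0.06  1.94 -0.07  0.55 -0.3 ]
```

View pics/r14.png

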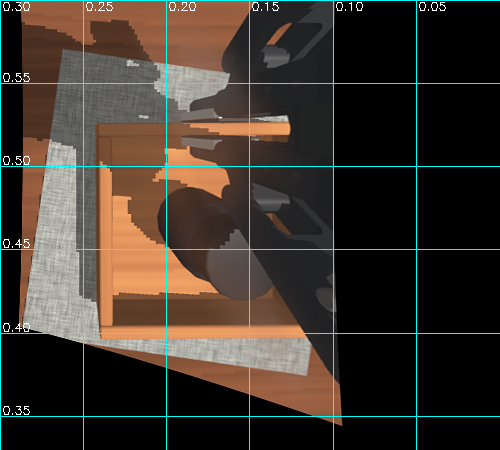

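View pics/s14.png

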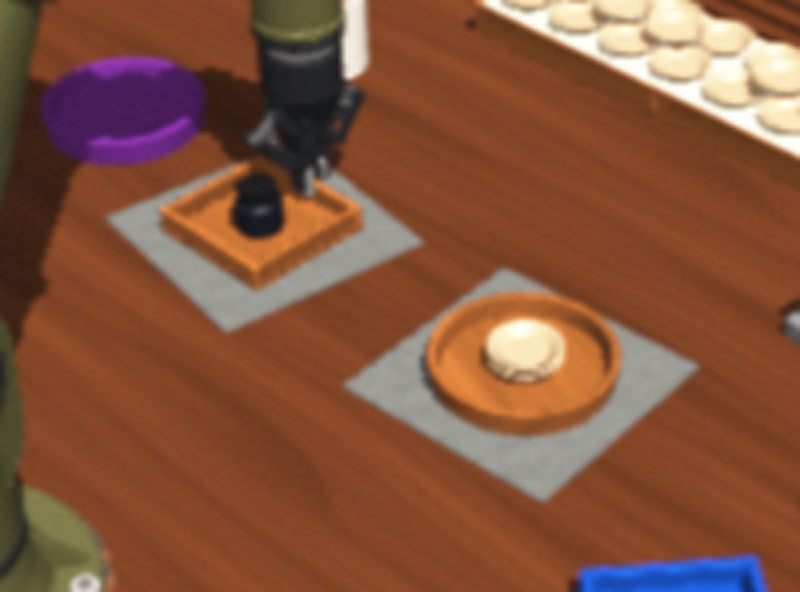

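jog_arm([
  [[0,0,0],0],
  [[0,0,0],0],
  [[0,0,0],0],
  [[-10,0,0],0],
  [[-30,0,0],0],
  [[-45,0,0],0],
  [[-45,0,0],0],
  [[-45,0,0],0],
], claw=30)

```text
time: 27.05
eef_pos: [0.5225, 0.1756, 0.2162]
tcp_rot: [1.209, 1.209, -1.21]
wrist_force: [0.1, 0.5, 0.4]
grip_width: 0.0295
```

jog_arm([
  [[-20,-20,0],0],
  [[0,-45,0],0],
  [[0,-15,0],0],
  [[0,0,0],0],
  [[0,0,0],0],
  [[0,0,0],0],
])

```text
time: 27.65
eef_pos: [0.4442, 0.1758, 0.2341]
tcp_rot: [1.21, 1.208, -1.209]
wrist_force: [-0.6, -0.1, -0.6]
grip_width: 0.0299
```

```bash
python3 - <<'E'
from h import *
plan([.5235,0.176,.04],0)
c=wrist();cv2.imwrite('pics/w15.png',c['pixels'])
x0,x1,y0,y1,s=.33,.6,.0,.3,.0006
cv2.imwrite('pics/r15.png',grid(rectify(c,.03,x0,x1,y0,y1,s),x1,y1,s))
hsv=cv2.cvtColor(c['pixels'],cv2.COLOR_BGR2HSV)
g=((hsv[...,1]<45)&(hsv[...,2]>60)).astype(np.uint8)
for k in cv2.findContours(g,cv2.RETR_EXTERNAL,cv2.CHAIN_APPROX_NONE)[0]:
  if cv2.contourArea(k)>1500:
    r=rect_of(plane(c,k.reshape(-1,2),.001)); print('grey',np.round(r[0],1),np.round(r[1],1),round(r[2],1))
E
```

```text
t 27.65 pos [0.4442 0.1758 0.2341] jaw ang -0.06 down [ 8.e-04  1.e-04 -1.e+00] shift mm [194.1  79.1  -0.3] turn deg -0.06468619704639877 F [-0.6 -0.1 -0.6] w 29.9 q [-0.49  0.3   0.09  1.91 -0.03  0.94 -0.39]
grey [450.6  96.6] [371.1 210.5] 81.7
grey [721.5 331. ] [97.7 37.1] 2.1
```

View pics/w15.png

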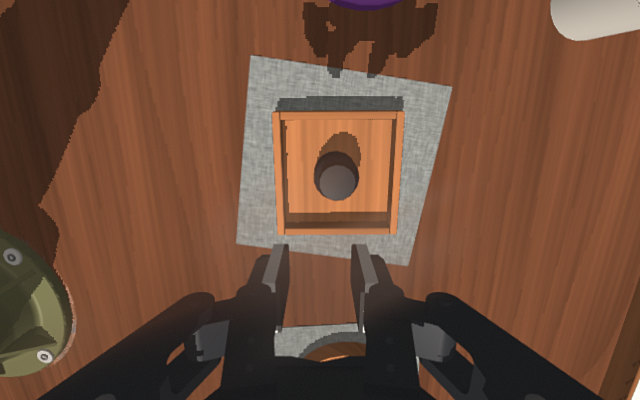

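View pics/r15.png

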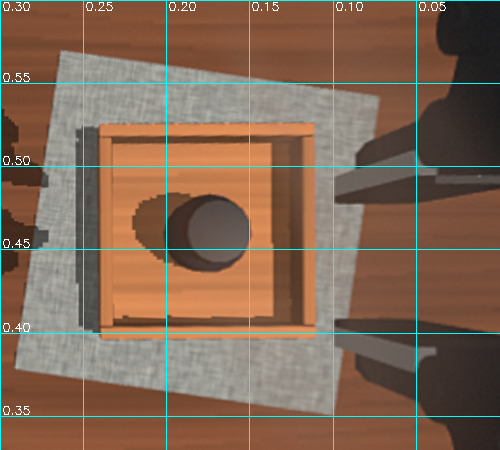

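jog_arm([
  [[-5,-10,-25],0],
  [[0,-15,-42],0],
  [[0,-15,-42],0],
  [[0,-15,-42],0],
  [[0,-15,-42],0],
  [[0,-15,-42],0],
  [[0,-10,-40],0],
  [[0,0,0],0],
])

```text
time: 28.5
eef_pos: [0.3453, 0.4572, 0.2378]
tcp_rot: [1.205, 1.216, -1.204]
wrist_force: [-1.1, -2.2, -0.2]
grip_width: 0.0301
```

```bash
python3 - <<'E'
from h import *
plan([.5235,0.176,.04],0)
t=capture('top');cv2.imwrite('pics/t16.png',cv2.resize(t['pixels'][100:280,150:430],None,fx=2.8,fy=2.8,interpolation=2))
x0,x1,y0,y1,s=.33,.62,-.27,.32,.001
cv2.imwrite('pics/r16.png',grid(rectify(t,.03,x0,x1,y0,y1,s),x1,y1,s))
hsv=cv2.cvtColor(t['pixels'],cv2.COLOR_BGR2HSV)
g=((hsv[...,1]<45)&(hsv[...,2]>60)).astype(np.uint8)
for k in cv2.findContours(g,cv2.RETR_EXTERNAL,cv2.CHAIN_APPROX_NONE)[0]:
  if 1500<cv2.contourArea(k)<9000:
    r=rect_of(plane(t,k.reshape(-1,2),.001)); print('grey',np.round(r[0],1),np.round(r[1],1),round(r[2],1))
for q,z in(('round_c',.03),('square_c',.03),('glass_bowl_c',.044),('pen_pot_c',.1),('dispenser_c',.085),('dish2_c',.034),('jar_c',.059)):
  for r in spotter.regions_of(t,q)[:3]:
    k=max(cv2.findContours(r['region'].astype(np.uint8),cv2.RETR_EXTERNAL,cv2.CHAIN_APPROX_NONE)[0],key=cv2.contourArea)
    rr=rect_of(plane(t,k.reshape(-1,2),z));print(q,round(r['p'],2),np.round(rr[0]),np.round(rr[1]))
E
```

```text
t 28.5 pos [0.3453 0.4572 0.2378] jaw ang 0.4 down [-0.0023  0.0027 -1.    ] shift mm [196.7 176.7 283. ] turn deg 0.4017699711217375 F [-1.1 -2.2 -0.2] w 30.1 q [-0.96  0.43 -0.    1.67 -0.    1.04 -0.96]
grey [462.7 176.5] [209.2 208.3] 81.7
grey [ 476.8 -131.7] [209.1 207.8] 3.9
grey [ 898.8 -459.1] [200.7 279.9] 8.7
round_c 0.89 [487. 409.] [156. 157.]
round_c 0.74 [ 480. -129.] [154. 152.]
round_c 0.6 [316. 455.] [107.  31.]
square_c 0.91 [461. 171.] [137. 137.]
square_c 0.82 [ 332. -415.] [135. 139.]
square_c 0.66 [718. 356.] [118.  73.]
glass_bowl_c 0.82 [ 528. -439.] [88. 78.]
pen_pot_c 0.81 [694. 338.] [120.  72.]
dispenser_c 0.78 [ 670. -320.] [145.  76.]
dish2_c 0.49 [ 483. -129.] [59. 60.]
jar_c 0.43 [454. 171.] [47. 38.]
jar_c 0.32 [ 467. -128.] [207. 206.]
```

View pics/t16.png

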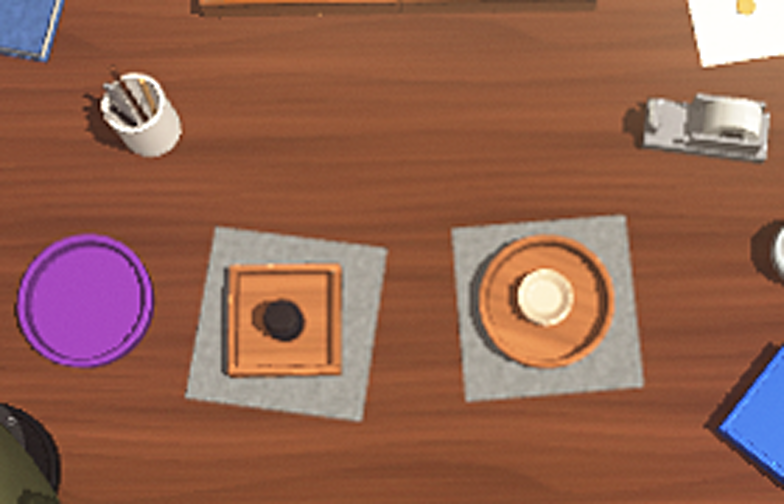

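View pics/r16.png

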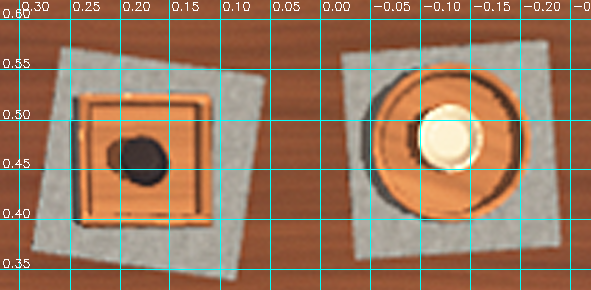

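```bash
python3 - <<'E'
from bench import manip
print(manip.finish_job())
E
```

```text
the job is handed in; nothing more can be done
None
```

The two trays are swapped and the job is handed in at about 29 s of the 72 s allowed. I gripped the square tray lightly by its far wall and slid it ahead out of the way. Then I pulled the round tray across with its wall held loosely between the fingers, and slid the square tray onto the free mat.

Final checks:
- **Wrist camera:** the square tray is at (0.462, 0.176), against its mat centre at (0.4625, 0.176). The round tray is at (0.478, −0.132), against its mat centre at (0.4765, −0.1325). Both are within about 2 mm.
- **Top camera:** the dishes are still stacked, the jar is upright, and the gripper is clear of both trays. The pen pot, tape dispenser and glass bowl are within a few mm of where they were first measured, about the networks' own scatter.
- **Disagreement:** the trained networks' outlines in the last top view put the trays 3–5 mm off centre. They include the outer walls seen at a slant, so I trusted the wrist measurements of the rims instead.

Wrist force readings stayed under 8 N throughout.

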